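# Hang the tamper plate level on its pin

## Robot

A 6-joint arm with a two-finger parallel gripper is mounted at the origin on the work surface. World frame = base frame: x ahead of the robot, y to its left, z up, the work surface at z = 0. Lengths are in m, angles in rad, forces in N, time in s.
With the tool pointing down it reaches from about 0.325 to 0.775 m from the base axis. Payload 5.5 kg.
Tool frame: the origin (TCP) lies between the finger pads; the fingertips stand 8 mm ahead of it and the grasp point (between the pads) lies 11 mm behind it (tcp_to_tips is the distance from the TCP to the fingertips, in m); z points along the fingers, y is the direction in which the jaws open and shut (so a half turn about z gives the same grasp; the last joint's range is limited). The gripper opens to 88 mm and grips with 3 to 60 N. Pads are 20 mm wide; open, the fingers measure 115 mm over their backs; the gripper's body (75 mm by 178 mm) begins 61 mm behind the grasp point.
Start: joints at [1.26, 0.091, 1.231, -0, 1.82, -0.057], TCP at [0.151, 0.581, 0.231] pointing down, gripper open.
Joint ranges: [-2.87, 2.87], [-0.86, 2.18], [0.17, 2.46], [-1.51, 4.65], [0.06, 2.69], [-2.65, 2.65]. Speed limits (rad/s): [2.57, 2.57, 3.01, 3.14, 3.14, 3.14].

## Interface

Orientations are given as a unit quaternion [w, x, y, z].
In Python, from bench import * gives the robot as it stands. Calls block until the motion is done:
- move_to(position, orientation): joint-space move of the TCP to a pose.
- move_l(position, speed=0.15, orientation=None): straight line of the TCP; orientation=None keeps the orientation; speed is the mean speed in m/s.
- movej(angles): joint-space move.
- gripper_open() and close(): open the fingers fully, or close them until they stop; the grip force is fixed at half the most.
- hold(seconds).
- inverse_kinematics(position, orientation): joint angles nearest the present ones, or None.
- state(): the state.
- get_image(name): name is "side" or "top"; returns a dict with "frame" (420x560x3 uint8, blue, green, red), "depth" (420x560 float32, m along the optical axis (not along the pixel's ray), 0 where there is no reading), "camera_matrix" (3x3 intrinsics, pixels), "k1" (the pictures are not rectified: a ray, as slopes to the right and down, at radius r is drawn at 1 + k1 r^2 times it, then the intrinsics apply), "view" (4x4, takes a point from world to camera coordinates). Camera axes: x right, y up, looking along -z (the intrinsics and any distortion apply to the point x, -y, -z); pixel columns grow to the right and rows downward; lengths in m; the calibration is good to about 2 mm. A picture is of the moment at which its call begins.
A pose or a line that the arm cannot do raises IKError and nothing moves.
- job_done(): hands the job in, once; it reports no verdict.
The state is a dict: "time": time; "joint_pos": joint angles; "dq": joint speeds; "joint_torque": joint torques, N m; "ee_pos": TCP position; "ee_rot": TCP orientation; "ft_force": force on the tool from outside, world axes, zero at the start; "moment": the same for the moment, N m; "finger_gap": finger opening in m.
Only numpy, scipy, OpenCV 4.12 (cv2) and the standard library are available. Lean on these libraries where they do the work, as an engineer would, in place of code of your own. Each camera call takes 0.05 s, during which the arm holds its last target.

## Task

Lift the L-shaped plate with the clamped tamper out of its slotted rack and hang it on the steel pin of the post by whichever of its five holes makes it hang most nearly level, slid back to the pin's thick collar. The pin is not quite where it was meant to be, so find it gently by feel, never pushing hard on it, then let go and leave the plate hanging at rest; do not drop the plate or disturb the other things on the ledge.

Things in the scene. Friction and masses are not known exactly. Their poses are not given: they have to be found in the camera images.
- hanger: Aluminium L-plate, 6 mm thick, upright. Origin: centre of the middle hole, mid thickness; x along the long arm, y through the thickness, z up. Long arm: x -90 to +90, z -26 to +12 mm. Leg: x +70 to +90, down to z -86. Five round 10 mm through holes at x -28, -14, 0, 14, 28, z 0. Bare plate: 140 g, centre of mass x +11, z -11 mm. Either face may go on the pin.
- tab (a point): Middle of the finger tab by which the plate is gripped, on top of the long arm: 30 mm long (plate x), 6 mm thick, 26 mm high (plate z +12 to +38 mm). The point is at plate x 0, y 0, z +25 mm; same axes as the plate.
- tamper_base (a point): Centre of the steel tamper's round base, 44 mm diameter, 21 mm high, bottom at plate z -97 mm. Tamper and clamp weigh 300 g together and hang below the long arm; their centre of mass lies on the tamper's axis at about plate z -78 mm.
- tamper (a joint): Where the tamper is clamped along the long arm: x, in metres, of its axis (and of its centre of mass) in the frame of the plate; -0.045 to +0.040. The clamp is tight (about 40 N to shift it) and stays as it is.
- rack: Fixed oak rack that the plate stands in: base 200 x 75 x 12 mm, two slotted posts, seats 84 and 24 mm high, slot walls 18 and 40 mm higher, 2 mm play on each side of the plate. Origin: centre of its underside; x along its length, z up. The plate's origin starts 110 mm above the ledge, with the rack's axes; it lifts straight up and is clear after 45 mm.
- stand: Fixed stand: base 110 x 110 x 12, post 30 x 34, 168 mm high. Origin: underside's centre. The pin points to stand -x and rises outwards 0.14 rad: 6 mm diameter, round end, 34 mm long from a collar of 16 mm diameter. Polished: friction about 0.2; a plate let go swings a few seconds. Nominal pin axis at the collar's face: x -44, y 0, z 155.5 mm. Home, the plate's mid plane is at about x -47 mm.
- pin_tip_nominal (a point): Where the end of the pin was meant to be: stand frame x -77, y 0, z 160 mm. The real pin is shifted, parallel to itself, by up to 4 mm sideways (stand y) and up to 4 mm up or down from that; it is rigid.
- cup_a: Blue espresso cup, 66 mm wide, 55 mm high, bystander; origin centre of its underside.
- cup_b: The other blue espresso cup, same size, bystander.
- grinder: Hand grinder with folded crank, 58 mm wide, 167 mm high, bystander; origin centre of its underside.
- knock_tube: Green knock tube, 100 mm wide, 120 mm high, bystander.
- jar: Bean jar, 80 mm wide, 120 mm high, bystander.
- pitcher: Steel milk pitcher, 80 mm wide, 90 mm high, bystander.
Not all that is in view belongs to the job. Leave any green, orange or purple look-alike of the rack alone.

How it is judged:
On the way, in this order (a step that is already met when the one before it is completed fails the run):
1. the plate is lifted clear of the rack (z of hanger in the frame of rack above 0.15 m), for 0.1 s.
2. the pin is through a hole and the plate is back at the collar (x of hanger in the frame of stand between -0.059 and -0.035 m and y of hanger in the frame of stand between -0.045 and 0.045 m and z of hanger in the frame of stand between 0.139 and 0.17 m), for 0.1 s.
At the end, for the whole second after the job is handed in: The plate hangs on the pin through a hole, its origin within 12 mm of the home place along the pin, its long arm level within 0.15 rad (8.6 degrees; the hole nearest above the common centre of mass always gives this), at rest and released (all of step 2 and angle between hanger's own x axis and vertical between 1.4208 and 1.7208 rad and angle between hanger's own z axis and vertical below 0.25 rad and contact force between hanger and stand above 1.5 N and linear speed of hanger below 0.03 m/s and angular speed of hanger below 0.3 rad/s); the robot touches nothing.
It fails at once if the plate presses on the pin or stand with more than 20 N (contact force between hanger and stand above 20 N).
It fails at once if the robot presses on the pin or stand with more than 20 N (contact force between the arm and stand above 20 N).
It fails at once if the fingers press on the pin or stand with more than 20 N (contact force between the fingers and stand above 20 N).
It fails at once if the plate is dropped (height (world z) of hanger below 0.08 m).
It fails at once if a bystander is moved by more than 30 mm (distance of any of cup_a, cup_b, grinder, knock_tube, jar, pitcher from where it was at the start of the episode above 0.03 m).
It also fails if it takes over 72 s, if anything falls off the work surface, if the arm or the gripper's body presses on something with over 40 N, if the wrist force passes 120 N, or if a joint passes its speed limit or range.

## Working session

There is one attempt and no reset: what is moved stays moved. The work goes in short steps, each a Python script; the robot and the scene stay as the last script left them, time stands still between calls to the robot, and variables do not carry over. Pictures are saved under pics/ and viewed, and the job is handed in when it is done.

```bash
ls; mkdir -p pics
cat > h.py <<'E'
from bench import *
import numpy as np, cv2
def snap(n):
    im=get_image(n); np.save(f'pics/{n}.npy',im,allow_pickle=True); return im
def world(im,u,v,d=None):
    K=im["camera_matrix"];k1=im["k1"]
    xd=(u-K[0,2])/K[0,0]; yd=(v-K[1,2])/K[1,1]
    x,y=xd,yd
    for _ in range(20):
        f=1+k1*(x*x+y*y); x,y=xd/f,yd/f
    if d is None: d=float(im["depth"][int(round(v)),int(round(u))])
    p=np.array([x*d,-y*d,-d,1])
    return (np.linalg.inv(im["view"])@p)[:3]
def ray(im,u,v):
    a=world(im,u,v,0.0);b=world(im,u,v,1.0);return a,b-a
def atz(im,u,v,z):
    a,r=ray(im,u,v);return a+r*(z-a[2])/r[2]
def proj(im,p):
    K=im["camera_matrix"];c=im["view"]@np.r_[p,1]
    x,y=c[0]/-c[2],-c[1]/-c[2];f=1+im["k1"]*(x*x+y*y)
    return K[0,0]*x*f+K[0,2],K[1,1]*y*f+K[1,2]
def load(n): return np.load(f'pics/{n}.npy',allow_pickle=True).item()
E
python3 - <<'E'
from h import *
for n in("side","top"):
    im=snap(n);cv2.imwrite(f'pics/{n}0.png',im["frame"]);print(n,im["camera_matrix"],im["k1"],im["view"])
print(state())
E
```

```text
pics
side [[391.83463514   0.         275.33917751]
 [  0.         391.83463514 205.21890251]
 [  0.           0.           1.        ]] -0.01053823109441178 [[ 0.90710533 -0.4207543  -0.01121337 -0.47560811]
 [ 0.27509508  0.57249375  0.77238177 -0.23683203]
 [-0.31856336 -0.70371636  0.63505957 -1.28793385]
 [ 0.          0.          0.          1.        ]]
top [[519.37685339   0.         288.38419879]
 [  0.         519.37685339 214.971085  ]
 [  0.           0.           1.        ]] -0.009505144474635217 [[ 2.42481255e-02 -9.99705969e-01  6.85746039e-05  2.78494140e-03]
 [ 9.89054818e-01  2.39997654e-02  1.45583577e-01 -5.20071705e-01]
 [-1.45542417e-01 -3.46230481e-03  9.89345954e-01 -1.55543677e+00]
 [ 0.00000000e+00  0.00000000e+00  0.00000000e+00  1.00000000e+00]]
{'time': 0.1, 'joint_pos': array([ 1.26031524e+00,  9.17750324e-02,  1.23174589e+00, -1.61466601e-05,
        1.81980249e+00, -5.66941789e-02]), 'dq': array([-0.00172309, -0.00141775, -0.0019757 ,  0.00118623,  0.00318396,
        0.00013857]), 'joint_torque': array([ 2.35118954e-03, -4.47861993e+01, -4.07567489e+01,  6.99857902e-02,
        2.84953834e-02, -1.06438185e-04]), 'ee_pos': array([0.15056996, 0.5805422 , 0.22963611]), 'ee_rot': array([-1.50287455e-04,  1.26555111e-01,  9.91959200e-01, -8.52265367e-04]), 'ft_force': array([-0.24567423,  0.13332418, -0.0578155 ]), 'moment': array([-0.06083338,  0.01582413, -0.04465289]), 'finger_gap': 0.0879365665292158}
```

View pics/side0.png

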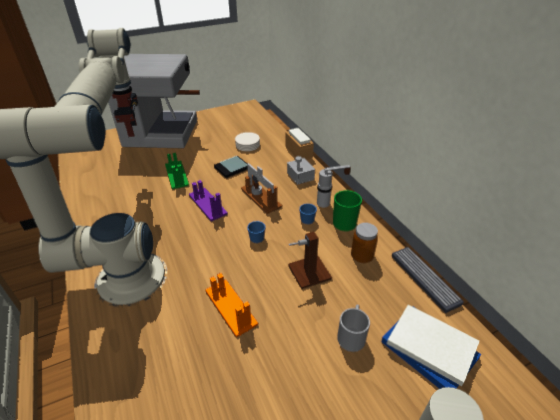

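View pics/top0.png

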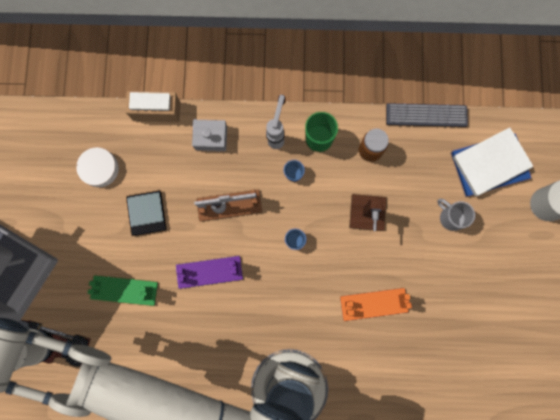

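Side: the brown rack with the plate is at about (262,190) and the stand at (310,262) with its pin to the left. Top: the rack is at (229,205), and the stand at (368,212) with its pin pointing down to (376,235). I'll enlarge both.

Run:
```python
from h import *
def crop(n,x0,y0,x1,y1,s,out):
    f=load(n)["frame"][y0:y1,x0:x1];cv2.imwrite(out,cv2.resize(f,None,fx=s,fy=s,interpolation=cv2.INTER_CUBIC))
crop("side",225,155,295,220,8,'pics/c1.png')
crop("side",280,220,340,295,8,'pics/c2.png')
crop("top",185,180,275,230,8,'pics/c3.png')
crop("top",340,185,400,250,8,'pics/c4.png')
```

```text
(no output)
```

View pics/c1.png

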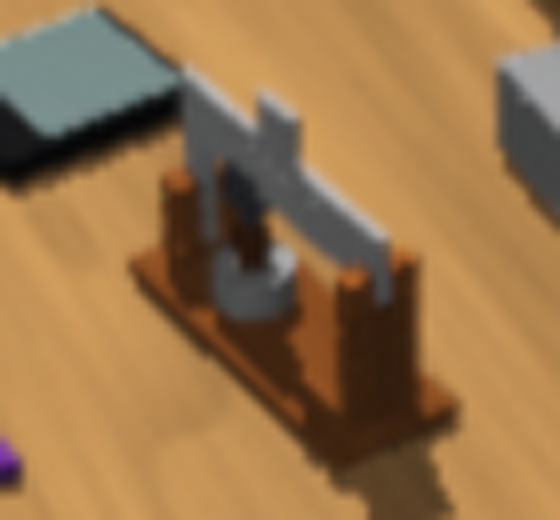

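View pics/c2.png

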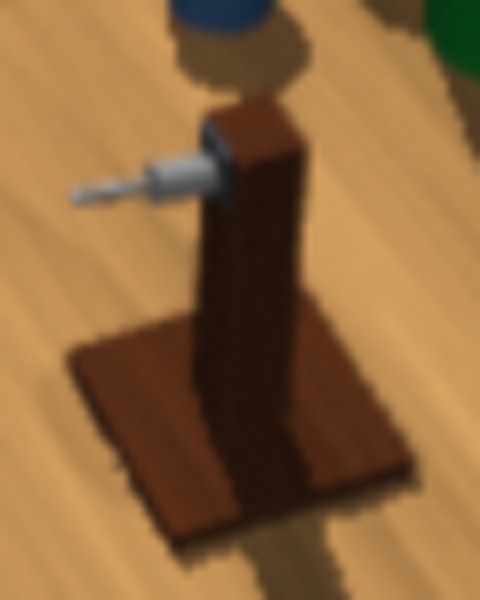

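View pics/c3.png

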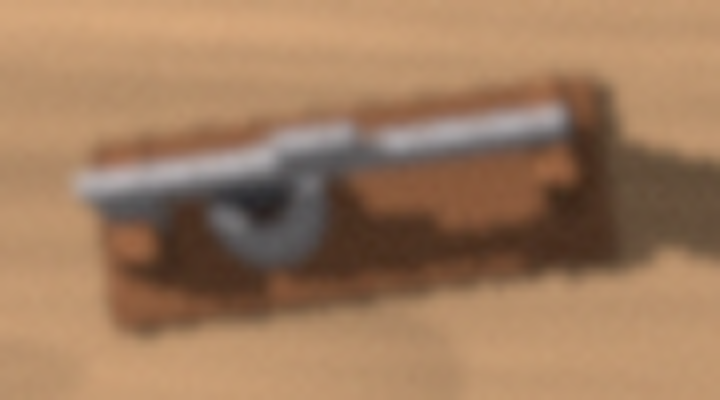

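View pics/c4.png

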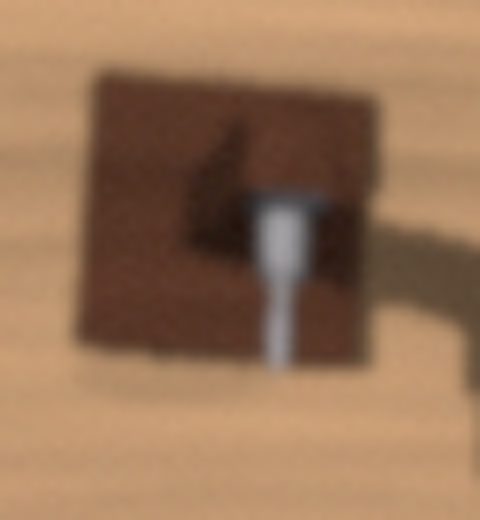

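Run:
```python
from h import *
T=load("top");S=load("side")
o=lambda x0,y0:(lambda p:(x0+(p[0]+.5)/8-.5,y0+(p[1]+.5)/8-.5))
c3=o(185,180);c4=o(340,185);c1=o(225,155);c2=o(280,220)
print("plate ends top z.122");
for p in[(78,187),(568,122)]:print(atz(T,*c3(p),.122))
print("tab top z.148",[atz(T,*c3(p),.148) for p in[(275,143),(355,132),(315,138)]])
print("tamper base z~.034 (lower edge/left/right)")
for p in[(270,268),(212,225),(325,215)]:print(atz(T,*c3(p),.034))
print("rack base corners z.012")
R=[atz(T,*c3(p),.012) for p in[(120,330),(620,262),(600,78),(95,145)]];print(np.array(R),np.mean(R,0))
print("stand corners z.012")
R=[atz(T,*c4(p),.012) for p in[(97,72),(378,95),(365,365),(78,343)]];print(np.array(R),np.mean(R,0))
print("pin tip z.160",atz(T,*c4((278,368)),.16),"collar",atz(T,*c4((280,283)),.1555))
print("SIDE plate ends z.122",[atz(S,*c1(p),.122) for p in[(183,68),(388,243)]])
print("tab top .148",[atz(S,*c1(p),.148) for p in[(260,92),(299,120)]])
print("tamper base bottom z .013, left/bottom/right",[atz(S,*c1(p),z) for p,z in[((213,285),.024),((255,318),.013),((297,275),.024)]])
R=[atz(S,*c2(p),.012) for p in[(70,350),(178,540),(412,465),(305,290)]];print("stand S",np.array(R),np.mean(R,0))
print("tip S",atz(S,*c2((75,195)),.16))
for p in[(230,300),(270,300),(250,265)]: u,v=c1(p);print("depth",p,world(S,u,v))
```

```text
plate ends top z.122
[0.53630145 0.2901549  0.122     ]
[0.56468785 0.11240957 0.122     ]
tab top z.148 [array([0.5496733, 0.2154212, 0.148    ]), array([0.55437295, 0.18689751, 0.148     ]), array([0.55184059, 0.20115395, 0.148     ])]
tamper base z~.034 (lower edge/left/right)
[0.52115254 0.23118427 0.034     ]
[0.53735597 0.25427309 0.034     ]
[0.5423127  0.21088945 0.034     ]
rack base corners z.012
[[0.49859064 0.29159537 0.012     ]
 [0.53007678 0.09782384 0.012     ]
 [0.60294648 0.10798986 0.012     ]
 [0.57144509 0.30499299 0.012     ]] [0.55076475 0.20060051 0.012     ]
stand corners z.012
[[ 0.59639565 -0.18147493  0.012     ]
 [ 0.58991159 -0.29170902  0.012     ]
 [ 0.48321484 -0.28630151  0.012     ]
 [ 0.48912402 -0.17478741  0.012     ]] [ 0.53966153 -0.23356822  0.012     ]
pin tip z.160 [ 0.46337459 -0.22827739  0.16      ] collar [ 0.49427011 -0.22971662  0.1555    ]
SIDE plate ends z.122 [array([0.53570106, 0.28956835, 0.122     ]), array([0.56712003, 0.10930718, 0.122     ])]
tab top .148 [array([0.54816492, 0.21607005, 0.148     ]), array([0.55566151, 0.18571634, 0.148     ])]
tamper base bottom z .013, left/bottom/right [array([0.52518731, 0.23659564, 0.024     ]), array([0.53899975, 0.21507157, 0.013     ]), array([0.56737098, 0.22569358, 0.024     ])]
stand S [[ 0.4899464  -0.17763166  0.012     ]
 [ 0.48400982 -0.28540653  0.012     ]
 [ 0.58679476 -0.29226364  0.012     ]
 [ 0.59552498 -0.19012902  0.012     ]] [ 0.53906899 -0.23635771  0.012     ]
tip S [ 0.46527271 -0.22838126  0.16      ]
depth (230, 300) [0.52645218 0.21632466 0.02790981]
depth (270, 300) [0.5451999  0.20866007 0.02696391]
depth (250, 265) [0.53908652 0.21840315 0.04456273]
```

Run:
```python
from h import *
def crop(n,x0,y0,x1,y1,s,out):
    f=load(n)["frame"][y0:y1,x0:x1];cv2.imwrite(out,cv2.resize(f,None,fx=s,fy=s,interpolation=cv2.INTER_CUBIC))
crop("side",282,230,312,250,24,'pics/d1.png')
crop("top",362,205,388,235,20,'pics/d2.png')
# IK
import math
def q(th): a=th/2; return [0,math.cos(a),math.sin(a),0]
for p,th in [((.551,.2,.25),1.73),((.54,.2,.25),1.73),((.45,-.26,.3),1.51),((.5,-.26,.2),1.51)]:
    print(inverse_kinematics(p,q(th)))
```

```text
[ 2.90152258e-01  5.84471258e-02  1.23064216e+00 -4.44089210e-16
  1.85250336e+00  1.30948585e-01]
[ 2.95627852e-01  3.05165663e-02  1.25939401e+00 -4.44089210e-16
  1.85168208e+00  1.36424179e-01]
[-5.89387020e-01 -9.89100727e-02  1.29656471e+00 -4.44089210e-16
  1.94393802e+00 -5.28590693e-01]
[-5.39886693e-01 -1.12513744e-02  1.38984898e+00 -4.44089210e-16
  1.76299505e+00 -4.79090366e-01]
```

View pics/d1.png

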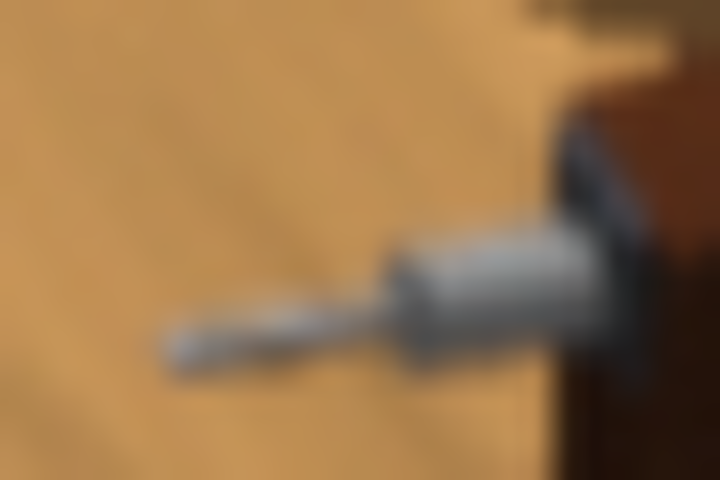

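View pics/d2.png

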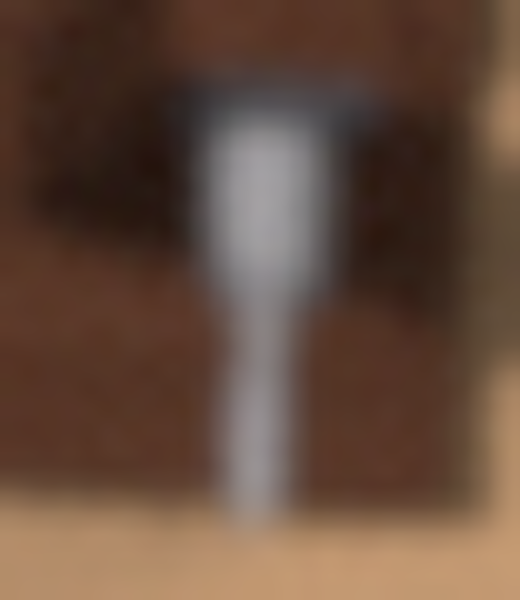

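```bash
cat > fit.py <<'E'
from h import *
from scipy.optimize import least_squares
T=load("top");S=load("side")
o=lambda x0,y0,s:(lambda p:(x0+(p[0]+.5)/s-.5,y0+(p[1]+.5)/s-.5))
c4=o(340,185,8);c2=o(280,220,8);d1=o(282,230,24);d2=o(362,205,20)
A=np.array
cor=[((.055,.055),c4((97,72)),c2((305,290))),((.055,-.055),c4((378,95)),c2((412,465))),((-.055,-.055),c4((365,365)),c2((178,540))),((-.055,.055),c4((78,343)),c2((70,350)))]
def tf(p,q): c,s=np.cos(p[2]),np.sin(p[2]);return A([p[0]+c*q[0]-s*q[1],p[1]+s*q[0]+c*q[1],q[2]])
def res(p):
    r=[]
    for xy,t,s in cor:
        w=tf(p,(*xy,.012)); r+=list(A(proj(T,w))-t)+list(A(proj(S,w))-s)
    tip=tf(p,(-.0775,p[3],.16+p[4])); col=tf(p,(-.044,p[3],.1555+p[4]))
    r+=list(2*(A(proj(T,tip))-d2((255,522))))+list(2*(A(proj(S,tip))-d1((168,353))))
    r+=list(2*(A(proj(T,col))-d2((263,305))))+list(2*(A(proj(S,col))-d1((403,308))))
    return r
f=least_squares(res,[.54,-.235,-.06,0,0],loss='soft_l1',x_scale=[.01,.01,.1,.01,.01])
print(f.x,np.round(f.fun,2))
p=f.x;print("tip",tf(p,(-.0775,p[3],.16+p[4])),"collar",tf(p,(-.044,p[3],.1555+p[4])))
E
python3 fit.py
```

```text
[ 5.40030617e-01 -2.34310859e-01 -6.25482001e-02  1.24154307e-03
 -4.42033360e-04] [ 0.44 -0.6  -0.33 -1.67  0.3  -0.49  1.31 -0.4  -0.17  0.48 -0.6   0.33
  0.38  0.18 -0.59 -0.2  -0.01  0.34 -0.72  0.07  0.15 -0.97  0.1   0.04]
tip [ 0.46275977 -0.22822742  0.15955797] collar [ 0.49619426 -0.23032142  0.15505797]
```

```bash
cat >> h.py <<'E'
import math
def q(th): a=th/2; return [0,math.cos(a),math.sin(a),0]
PTH=1.730; SYAW=-0.0625
def fs():
    s=state();return np.round(s["ft_force"],2),np.round(s["moment"],3),np.round(s["ee_pos"],4),round(s["time"],2)
E
python3 - <<'E'
from h import *
o=np.array([.5515,.2008]);ux=np.array([math.cos(PTH),math.sin(PTH)])
g=o-.003*ux
move_to([*g,.23],q(PTH)); print(fs())
move_l([*g,.134],.12); print(fs())
close(); print(fs(),state()["finger_gap"])
im=snap("top");cv2.imwrite('pics/t1.png',im["frame"]);im=snap("side");cv2.imwrite('pics/s1.png',cv2.resize(im["frame"][120:250,200:330],None,fx=4.5,fy=4.5,interpolation=cv2.INTER_CUBIC))
E
```

```text
(array([-0.18,  0.7 ,  0.55]), array([-0.068,  0.059, -0.048]), array([0.5516, 0.1988, 0.23  ]), 2.1)
(array([-0.43,  0.87,  0.86]), array([-0.034,  0.045, -0.05 ]), array([0.5524, 0.198 , 0.1351]), 3.05)
(array([0.02, 0.42, 0.07]), array([-0.066,  0.157,  0.038]), array([0.5519, 0.1978, 0.134 ]), 4.28) 0.006063048569270726
```

View pics/s1.png

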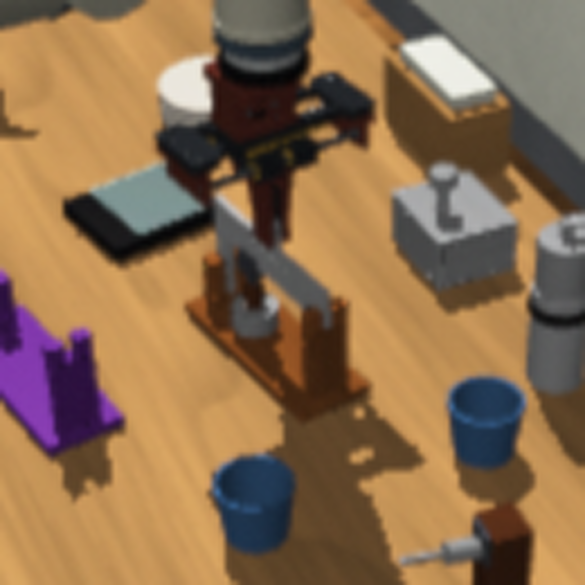

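The fingers have closed on the tab with a 6.06 mm gap, and the plate is still in the rack. Lifting straight up.

Run:
```python
from h import *
p=state()["ee_pos"]
move_l([.5519,.1978,.154],.05); print(fs())
move_l([.5519,.1978,.285],.12); hold(.3); print(fs(),state()["finger_gap"])
im=snap("top");cv2.imwrite('pics/t2.png',cv2.resize(im["frame"][150:250,160:300],None,fx=5.5,fy=5.5,interpolation=cv2.INTER_CUBIC));im=snap("side");cv2.imwrite('pics/s2.png',cv2.resize(im["frame"][120:220,210:310],None,fx=6,fy=6,interpolation=cv2.INTER_CUBIC))
```

```text
(array([ 0.41, -0.65, -4.25]), array([-0.23 ,  0.065, -0.008]), array([0.552 , 0.1978, 0.1542]), 4.92)
(array([ 0.33,  0.27, -5.15]), array([-0.195, -0.008,  0.006]), array([0.5518, 0.1978, 0.2845]), 6.47) 0.006166755694706831
```

View pics/s2.png

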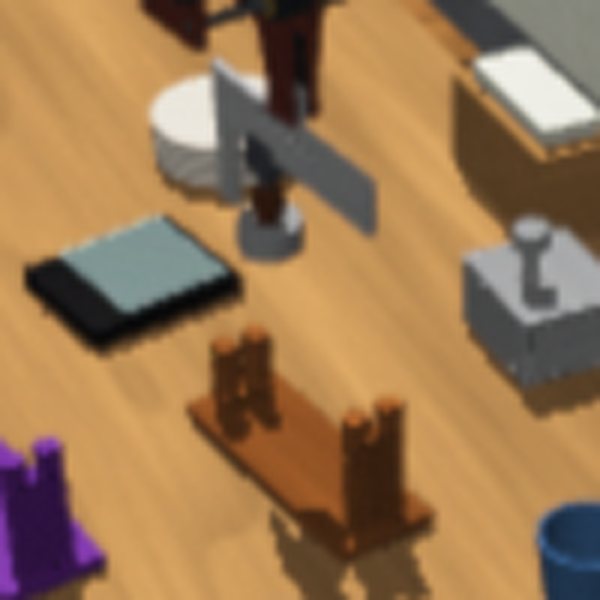

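View pics/t2.png

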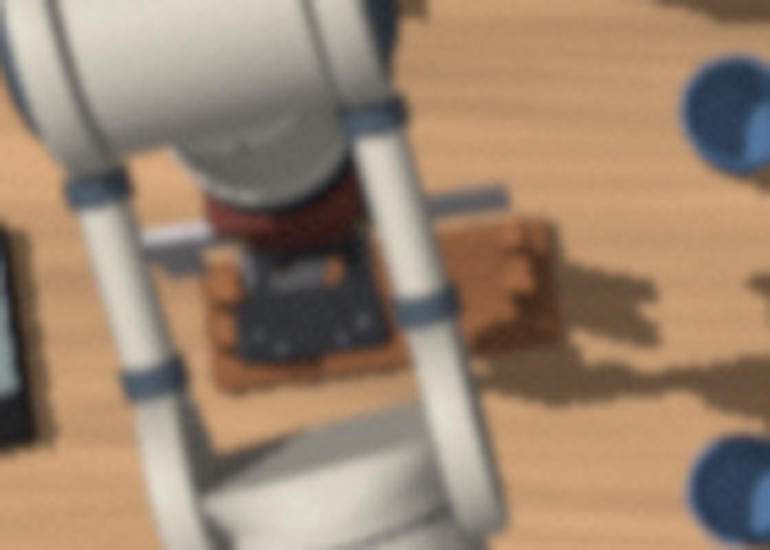

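Run:
```python
from h import *
S=load("side")
o=np.array([.5514,.2008,0]);ux=np.array([math.cos(PTH),math.sin(PTH),0]);n=np.array([ux[1],-ux[0],0])
def pl(p):
    u,v=210+(p[0]+.5)/6-.5,120+(p[1]+.5)/6-.5
    a,r=ray(S,u,v);t=((o-a)@n)/(r@n);w=a+t*r
    return round(float((w-o)@ux)*1e3,1),round((w[2]-.110-.151)*1e3,1)
for k,p in dict(topleft=(216,62),topright=(376,183),botright=(374,236),legbotl=(218,194),legbotr=(238,204),baseL=(239,235),baseR=(303,235),baseBot=(270,260),neck=(266,205)).items(): print(k,pl(p))
```

```text
topleft (89.9, np.float64(10.7))
topright (-93.3, np.float64(13.2))
botright (-90.1, np.float64(-25.0))
legbotl (99.1, np.float64(-91.5))
legbotr (72.8, np.float64(-85.9))
baseL (74.1, np.float64(-110.5))
baseR (-8.2, np.float64(-67.3))
baseBot (34.8, np.float64(-109.1))
neck (36.2, np.float64(-67.9))
```

The plate hangs level (about 0.8°). The tamper axis is at about x = +33 mm, so the common centre of mass is at about +26 mm and I'll use the +28 hole. Next I carry it to just short of the pin.

```bash
cat >> h.py <<'E'
YH=math.pi/2+SYAW; UX=np.array([math.cos(YH),math.sin(YH),0]); SX=np.array([math.cos(SYAW),math.sin(SYAW),0])
TIP=np.array([.4628,-.2282,.1596]); QH=q(YH)
def tcp_for(s,dy=0,dz=0):
    """hole-28 centre at distance s from pin tip along the pin (inwards +), with lateral dy (stand y) and dz"""
    hole=TIP+s*SX+np.array([0,0,-s*math.tan(.14)+dz])+dy*UX
    return hole-.031*UX+np.array([0,0,.024])
E
python3 - <<'E'
from h import *
move_to([.43,.03,.31],q(1.6)); print(fs())
a=tcp_for(-.025);print(a)
move_to([a[0],a[1],.30],QH);print(fs())
move_l(a,.12);hold(.3);print(fs(),state()["ee_rot"],QH)
im=snap("top");cv2.imwrite('pics/t3.png',cv2.resize(im["frame"][170:270,320:440],None,fx=6,fy=6,interpolation=cv2.INTER_CUBIC));im=snap("side");cv2.imwrite('pics/s3.png',cv2.resize(im["frame"][200:300,240:340],None,fx=6,fy=6,interpolation=cv2.INTER_CUBIC))
E
```

```text
(array([-0.22,  0.84, -4.94]), array([-0.185,  0.019, -0.016]), array([0.4305, 0.0304, 0.31  ]), 7.42)
[ 0.43591257 -0.25757799  0.18712305]
(array([ 1.23,  0.51, -4.22]), array([-0.137,  0.081, -0.043]), array([ 0.4366, -0.2565,  0.2999]), 8.53)
(array([-0.08, -0.47, -4.37]), array([-0.198,  0.109, -0.026]), array([ 0.4361, -0.2577,  0.1876]), 9.92) [3.77528761e-04 7.28882731e-01 6.84638455e-01 8.53554704e-05] [0, 0.7288550328571451, 0.6846680517439162, 0]
```

View pics/s3.png

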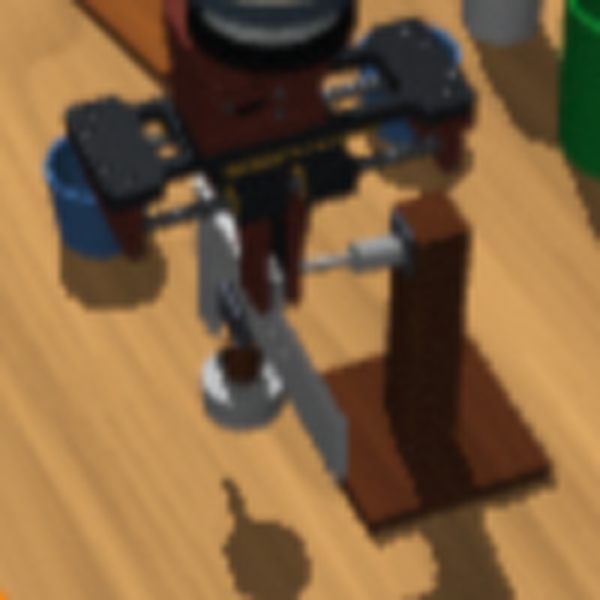

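View pics/t3.png

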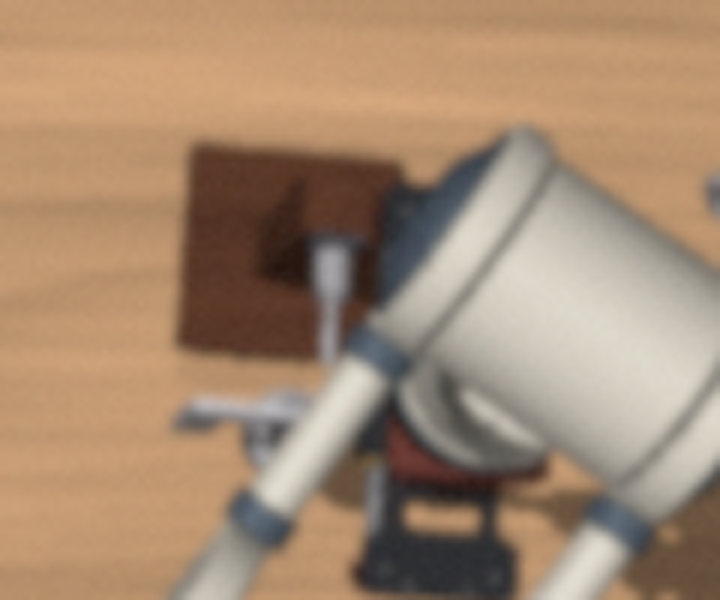

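Run:
```python
from h import *
S=load("side");T=load("top")
tcp=np.array([.4361,-.2577,.1876]); o=tcp+.003*UX-np.array([0,0,.024])
print(o)
for nm,x,z in[("farTop",.09,.012),("nearTop",-.09,.012),("nearBot",-.09,-.026),("legbot",.09,-.086),("legbotin",.07,-.086),("base",.033,-.087)]:
    w=o+x*UX+np.array([0,0,z]);s=proj(S,w);t=proj(T,w)
    print(nm,np.round(((s[0]-240)*6,(s[1]-200)*6)),np.round(((t[0]-320)*6,(t[1]-170)*6)))
```

```text
[ 0.43628738 -0.25470586  0.1636    ]
farTop [198. 176.] [195. 402.]
nearTop [339. 426.] [582. 436.]
nearBot [337. 480.] [563. 443.]
legbot [200. 310.] [171. 423.]
legbotin [214. 335.] [211. 426.]
base [240. 385.] [285. 433.]
```

The predicted plate corners match the pictures to within 1–2 px. Now a guarded approach onto the pin.

```bash
cat >> h.py <<'E'
def meas(n=5):
    F=[];M=[]
    for _ in range(n):
        s=state();F.append(s["ft_force"]);M.append(s["moment"]);hold(.02)
    F=np.mean(F,0);M=np.mean(M,0)
    return np.array([F@SX,F@UX,F[2]]),np.array([M@SX,M@UX,M[2]])
def guarded(s0,s1,step,dy,dz,B,lim=2.5,v=.02):
    n=max(1,int(round(abs(s1-s0)/step)))
    for s in np.linspace(s0,s1,n+1)[1:]:
        move_l(tcp_for(s,dy,dz),v)
        F,M=meas(3);d=F-B[0]
        print(f"s={s*1e3:.1f} dF={np.round(d,1)} dM={np.round(M-B[1],3)} t={state()['time']:.1f}")
        if abs(d[0])>lim or abs(d[1])>lim or abs(d[2])>lim: return s,d
    return s1,None
E
python3 - <<'E'
from h import *
move_l(tcp_for(-.010),.05);hold(.4)
B=meas(12);print(B,fs()); np.save('B.npy',np.array(B))
print(guarded(-.010,.004,.001,0,0,B))
E
```

```text
(array([-0.21416425, -0.09748698, -4.41517899]), array([-0.20217646,  0.06501044, -0.01893552])) (array([-0.28, -0.15, -4.71]), array([-0.249,  0.078,  0.023]), array([ 0.4508, -0.2585,  0.1851]), 11.07)
s=-9.0 dF=[ 0.8  0.  -0.2] dM=[-0.001 -0.021  0.015] t=11.4
s=-8.0 dF=[ 0.4  0.3 -0.4] dM=[-0.    -0.039  0.02 ] t=11.7
s=-7.0 dF=[ 0.1  0.1 -0.1] dM=[ 0.027 -0.026  0.032] t=12.0
s=-6.0 dF=[-0.4  0.2  0.4] dM=[ 0.008 -0.008  0.022] t=12.3
s=-5.0 dF=[-0.   0.3  0.2] dM=[0.054 0.007 0.017] t=12.6
s=-4.0 dF=[ 0.3 -0.1 -0.1] dM=[-0.011 -0.006  0.029] t=12.9
s=-3.0 dF=[0.2 0.3 0.2] dM=[-0.008 -0.012  0.044] t=13.2
s=-2.0 dF=[-0.  -0.   0.2] dM=[ 0.017 -0.037  0.019] t=13.5
s=-1.0 dF=[0.  0.1 0.5] dM=[-0.044 -0.022  0.027] t=13.8
s=0.0 dF=[ 0.5  0.6 -0.1] dM=[-0.037  0.009  0.006] t=14.1
s=1.0 dF=[ 0.9 -0.2  0.2] dM=[-0.019 -0.027  0.034] t=14.4
s=2.0 dF=[-0.  -0.3  0.2] dM=[-0.044  0.018  0.032] t=14.7
s=3.0 dF=[ 0.6 -0.5  0.1] dM=[-0.03   0.009 -0.002] t=15.0
s=4.0 dF=[ 0.4 -0.3  0. ] dM=[-0.017  0.001  0.036] t=15.3
(0.004, None)
```

Run:
```python
from h import *
B=np.load('B.npy')
print(guarded(.004,.016,.0015,0,0,B))
im=snap("top");cv2.imwrite('pics/t4.png',cv2.resize(im["frame"][170:270,320:440],None,fx=6,fy=6,interpolation=cv2.INTER_CUBIC));im=snap("side");cv2.imwrite('pics/s4.png',cv2.resize(im["frame"][200:300,240:340],None,fx=6,fy=6,interpolation=cv2.INTER_CUBIC))
```

```text
s=5.5 dF=[ 0.3 -0.1  0.1] dM=[-0.034 -0.011  0.   ] t=15.6
s=7.0 dF=[ 0.8 -0.2 -0.2] dM=[-0.012  0.012  0.038] t=15.9
s=8.5 dF=[-0.1 -0.4 -0.4] dM=[-0.033 -0.022 -0.013] t=16.2
s=10.0 dF=[0.1 0.  0.1] dM=[-0.046  0.004  0.004] t=16.5
s=11.5 dF=[ 0.3  0.3 -0.3] dM=[-0.041 -0.03   0.01 ] t=16.8
s=13.0 dF=[-0.2  0.1  0.1] dM=[-0.065 -0.016  0.024] t=17.1
s=14.5 dF=[ 0.2 -0.5  0.2] dM=[-0.052 -0.008 -0.012] t=17.4
s=16.0 dF=[ 0.5  0.2 -0. ] dM=[-0.06  -0.003  0.   ] t=17.7
(0.016, None)
```

View pics/s4.png

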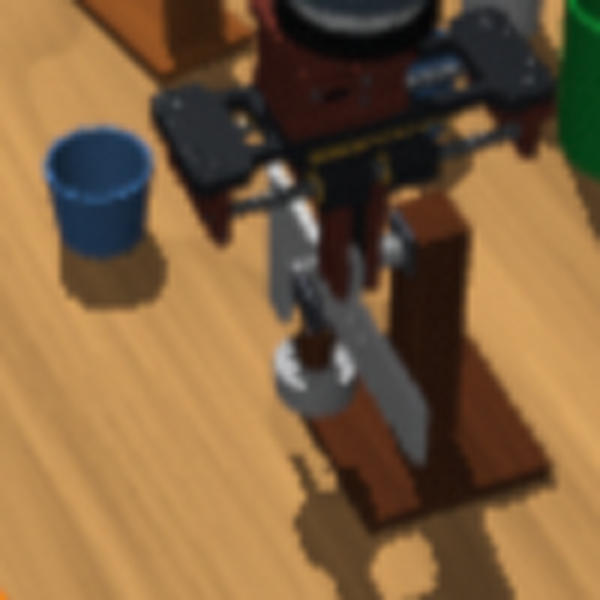

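View pics/t4.png

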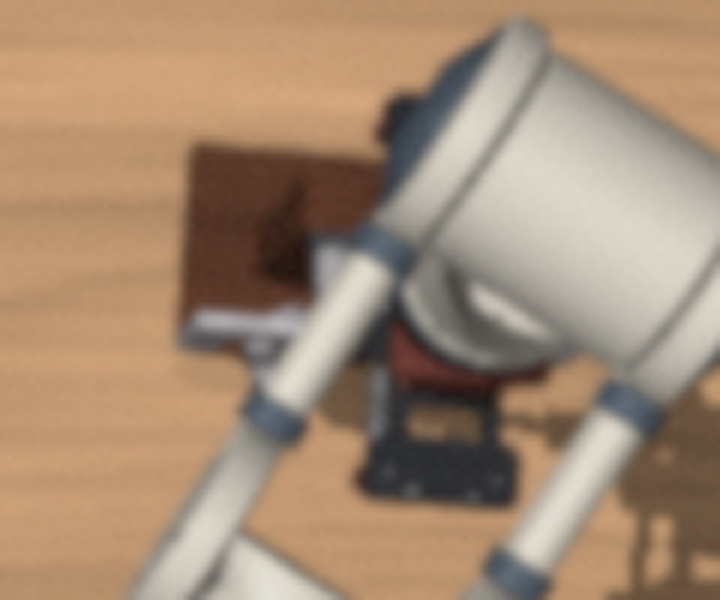

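The pin is through the hole with no contact force. Continuing towards the collar.

Run:
```python
from h import *
B=np.load('B.npy')
s,d=guarded(.016,.0265,.0015,0,0,B)
if d is None: s,d=guarded(.0265,.0325,.00075,0,0,B,lim=2)
print(s,d,fs())
```

```text
s=17.5 dF=[ 0.2 -0.3  0. ] dM=[-0.051  0.002  0.024] t=18.1
s=19.0 dF=[ 0.6 -0.3 -0.3] dM=[-0.07  -0.009 -0.01 ] t=18.4
s=20.5 dF=[ 0.3  0.  -0.4] dM=[-0.054 -0.024  0.044] t=18.7
s=22.0 dF=[ 0.3 -0.4 -0. ] dM=[-0.087 -0.023  0.02 ] t=19.0
s=23.5 dF=[ 0.5  0.1 -0.5] dM=[-0.071 -0.011  0.044] t=19.3
s=25.0 dF=[ 0.8  0.3 -0.5] dM=[-0.036 -0.001  0.021] t=19.6
s=26.5 dF=[ 0.1 -0.3 -0.2] dM=[-0.056 -0.045  0.022] t=19.9
s=27.2 dF=[-0.2 -0.5  0. ] dM=[-0.104 -0.022  0.037] t=20.2
s=28.0 dF=[ 0.9 -0.2 -0.3] dM=[-0.075  0.002  0.001] t=20.5
s=28.8 dF=[ 0.2 -0.3 -0.2] dM=[-0.093 -0.013 -0.019] t=20.8
s=29.5 dF=[-0.9 -0.3 -0. ] dM=[-0.065  0.265  0.068] t=21.1
s=30.2 dF=[-4.6 -0.3  2.4] dM=[-0.031  1.001  0.167] t=21.4
0.03025 [-4.63999642 -0.32315604  2.35178863] (array([-5.46,  0.17, -3.14]), array([-0.133,  1.097,  0.097]), array([ 0.4905, -0.261 ,  0.1793]), 21.37)
```

The plate reached the collar at s ≈ 29.3 mm. Backing off slightly, then lowering until the pin carries the weight.

Run:
```python
from h import *
B=np.load('B.npy')
s=.0280
move_l(tcp_for(s),.02);hold(.2)
F,M=meas(6);print(np.round(F-B[0],2))
for k in range(1,16):
    dz=-.0003*k
    move_l(tcp_for(s,0,dz),.02)
    F,M=meas(4);d=F-B[0];print(f"dz={dz*1e3:.1f} {np.round(d,2)} {np.round(M-B[1],3)}")
    if abs(d).max()>3.0: break
print(fs())
```

```text
[ 0.43 -0.48  0.03]
dz=-0.3 [ 0.44 -0.39  0.16] [-0.088 -0.07   0.022]
dz=-0.6 [ 0.45 -0.45  0.19] [-0.094 -0.021  0.014]
dz=-0.9 [ 0.15 -0.38  0.23] [-0.112  0.006 -0.001]
dz=-1.2 [ 0.18 -1.18  1.58] [-0.15  -0.029  0.01 ]
dz=-1.5 [ 0.47 -1.39  1.71] [-0.254 -0.047  0.005]
dz=-1.8 [ 0.27 -1.69  2.73] [-0.337 -0.043  0.023]
dz=-2.1 [ 0.41 -2.83  4.68] [-0.437 -0.051  0.038]
(array([-0.06, -2.91, -0.45]), array([-0.598,  0.061, -0.009]), array([ 0.4889, -0.2611,  0.1779]), 24.15)
```

Run:
```python
from h import *
B=np.load('B.npy')
for dy,dz in[(.0004,-.0019),(.0008,-.0019),(.0011,-.0020)]:
    move_l(tcp_for(.028,dy,dz),.02);F,M=meas(6);print(dy,dz,np.round(F-B[0],2),np.round(M-B[1],3))
```

```text
0.0004 -0.0019 [ 0.36 -5.06  3.9 ] [-0.882 -0.073  0.01 ]
0.0008 -0.0019 [ 0.72 -6.15  4.02] [-1.103 -0.079  0.016]
0.0011 -0.002 [ 0.8  -6.75  4.32] [-1.248 -0.094  0.027]
```

Lateral force grew, so that was the wrong direction. Moving the other way.

Run:
```python
from h import *
B=np.load('B.npy')
for dy in[.0004,-.0003,-.0008,-.0013,-.0018]:
    move_l(tcp_for(.028,dy,-.0020),.02);F,M=meas(6);d=F-B[0];print(dy,np.round(d,2),np.round(M-B[1],3))
    if d[1]>-.4:break
print(fs())
```

```text
0.0004 [ 0.47 -5.58  5.11] [-0.924 -0.075  0.001]
-0.0003 [ 1.05 -3.22  5.11] [-0.568 -0.078  0.019]
-0.0008 [ 0.91 -1.87  4.77] [-0.269 -0.133  0.002]
-0.0013 [ 1.01 -0.56  3.26] [-0.002 -0.149 -0.002]
-0.0018 [0.96 0.13 2.28] [ 0.135 -0.116 -0.005]
(array([ 0.37,  0.06, -2.38]), array([-0.113,  0.018, -0.056]), array([ 0.4886, -0.2625,  0.1774]), 26.95)
```

Run:
```python
from h import *
B=np.load('B.npy')
for dz in(-.0023,-.0026):
    move_l(tcp_for(.028,-.0017,dz),.02);F,M=meas(6);d=F-B[0];print(dz,np.round(d,2))
    if d[2]>3.8:break
print(fs());gripper_open();print(fs(),state()["finger_gap"])
im=snap("side");cv2.imwrite('pics/s5.png',cv2.resize(im["frame"][200:300,240:340],None,fx=6,fy=6,interpolation=cv2.INTER_CUBIC))
```

```text
-0.0023 [0.2  0.37 3.11]
-0.0026 [-0.06  0.13  4.53]
(array([ 0.53,  0.22, -0.02]), array([-0.051,  0.109,  0.036]), array([ 0.4887, -0.2626,  0.1771]), 27.65)
(array([-0.48,  0.18, -0.66]), array([-0.104,  0.049, -0.008]), array([ 0.4887, -0.2626,  0.1771]), 28.96) 0.08801556766790467
```

View pics/s5.png

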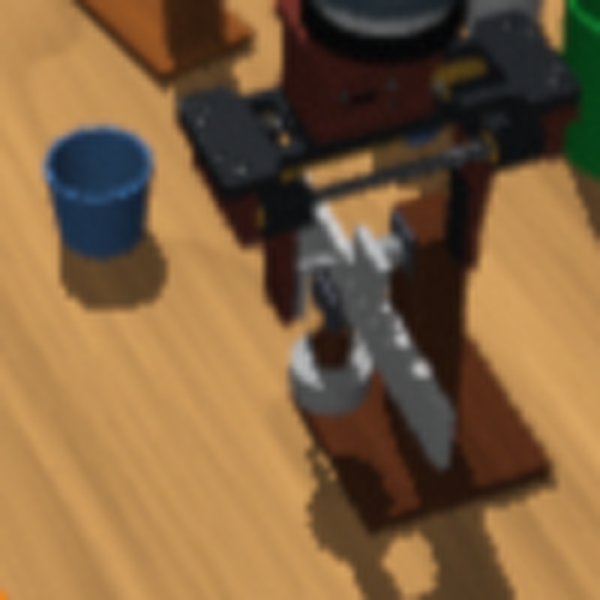

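The jaws are open, and the plate hangs on the pin at the collar between them. Withdrawing straight up.

Run:
```python
from h import *
p=tcp_for(.028,-.0017,-.0026)
move_l([p[0],p[1],.29],.08);print(fs())
move_to([.40,.0,.35],q(1.6));hold(3);print(fs())
im=snap("side");cv2.imwrite('pics/s6.png',cv2.resize(im["frame"][200:300,240:340],None,fx=6,fy=6,interpolation=cv2.INTER_CUBIC))
im=snap("top");cv2.imwrite('pics/t6.png',cv2.resize(im["frame"][170:270,320:440],None,fx=6,fy=6,interpolation=cv2.INTER_CUBIC))
f1=im["frame"].astype(int);hold(.6);print("diff",np.abs(get_image("top")["frame"].astype(int)-f1)[180:260,330:430].max())
cv2.imwrite('pics/t6f.png',im["frame"])
```

```text
(array([0.86, 0.15, 0.11]), array([-0.09 ,  0.094, -0.003]), array([ 0.4886, -0.2625,  0.2893]), 30.57)
(array([ 0.09,  0.13, -0.31]), array([-0.099,  0.09 ,  0.026]), array([0.4 , 0.  , 0.35]), 34.66)
diff 9
```

View pics/s6.png

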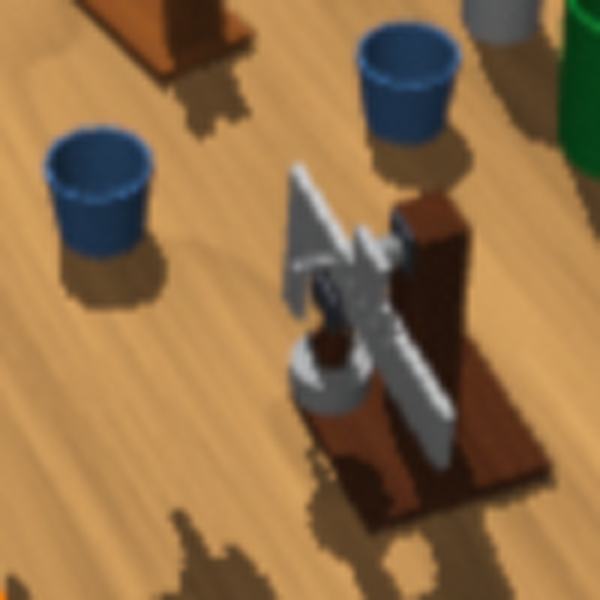

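View pics/t6.png

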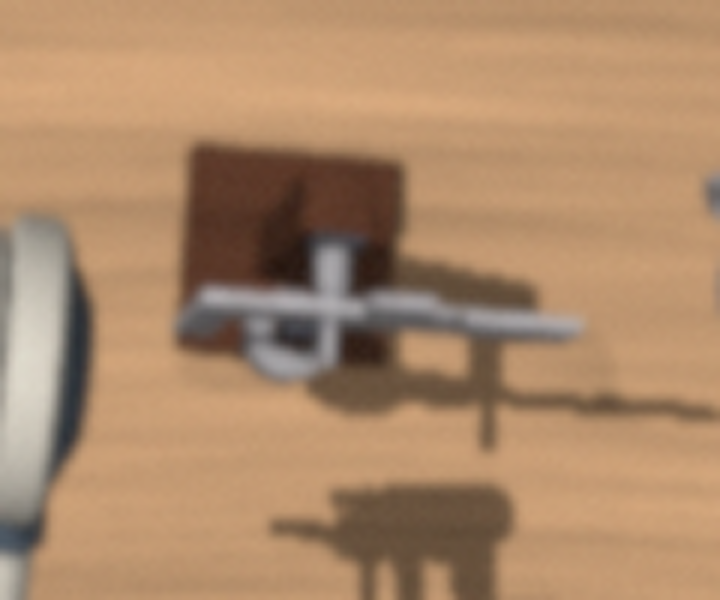

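Run:
```python
from h import *
S=load("side");T=load("top")
c=np.array([.540,-.2343,0]);o=c-.047*SX
for p in[(295,164),(453,411),(442,468)]:
    a,r=ray(S,240+(p[0]+.5)/6-.5,200+(p[1]+.5)/6-.5);w=a+r*((o-a)@SX)/(r@SX);print("plane",round((w-c)@UX*1e3,1),round(w[2]*1e3,1))
for p,z in[((200,292),.166),((583,327),.166)]:
    w=atz(T,320+p[0]/6,170+p[1]/6,z);print("top",round((w-c)@SX*1e3,1),round((w-c)@UX*1e3,1))
```

```text
plane 69.2 161.6
plane -119.5 167.1
plane -113.3 119.9
top -49.1 63.2
top -50.1 -116.9
```

Run:
```python
from h import *
hold(2); print(job_done(),fs())
```

```text
the job is handed in; nothing more can be done
the job is handed in; nothing more can be done
```

The plate is hanging on the pin by its +28 mm hole, back at the collar and released. The job is handed in; at my last clock reading about 35 s of the 72 s had gone, and I then held about 2.6 s more before handing in.

- **Choice of hole:** I measured the tamper at about x = +33 mm. That puts the common centre of mass at about +26 mm, so +28 is the nearest hole.
- **Finding the pin:** the hole went over the pin on the first guarded approach with no contact force. After that I touched the collar at about 5 N. I then lowered the plate until the pin carried its weight of about 4.4 N.
- **One wrong correction:** while centring the plate sideways I first moved it the wrong way. Pin load rose to about 8 N, against the 20 N limit, before I reversed it.
- **Last checks, from the pictures:**
  - The long arm is level to about 0.03 rad.
  - The plate's mid plane is at stand x ≈ -49 mm, against about -47 mm at home.
  - The pin end shows through the plate.
  - Two pictures 0.6 s apart showed no motion.
  - The arm is well clear and the two cups look untouched. I did not re-measure any bystander.

The only disagreement was 1–2 mm between the camera and contact values for the pin's sideways position and the collar.

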